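# Lock the rotary platform, then hold its index plunger out

## Task

Take the round-handled lock pin out of its parking block and push it fully home, upright, into the open hole in the free ear of the rotary manipulator platform, and let go of it, so that the platform is locked; only then take the black pull knob of the sprung index plunger at the platform's other ear and pull it straight up, fully back to its stop, so that its pin is clear of the seat hole. Finish while still holding the plunger out with the gripper, since it springs back when released. Leave the thicker T-handled pin and the other loose things where they are.

Things in the scene. Friction and masses are not known exactly. Their poses are not given: they have to be found in the camera images.
- platform: fixed rotary platform, does not turn; base plate 150 (x) x 310 (y) x 12 mm. Origin: centre of underside, z up. Turntable 140 mm diameter with two ears 44 mm wide, tops at z = 50: free ear to y = 125, open hole at y = 100; index ear with seat hole at y = -100, under the plunger's aluminium bracket (x -15..15, y -151..-85, top z = 78). Probe holder in the middle: x -53..53, y -18..18, top z = 94.
- lock_hole (a point): centre of the mouth of the open vertical hole in the free ear, level with the ear's top, 50 mm above the work surface. Hole 12 mm diameter, straight, 38 mm deep, 2 mm chamfer. z up, axes as the platform's.
- seat_hole (a point): centre of the mouth of the plunger's seat hole, top of the index ear, 50 mm above the work surface; on the plunger's vertical axis.
- plunger (a joint): height of the index plunger in m: 0 seated (its 8 mm pin 6 mm deep in the seat hole), 0.018 fully pulled up to its stop. Vertical slide, moves straight up. The spring pulls it down with 6 N at 0, rising by 0.4 N per mm to about 13 N at the stop; it springs back when let go.
- pull_knob: black pull knob on top of the plunger: upright cylinder 24 mm diameter, 26 mm high, moves up and down with the plunger. Origin: centre of its underside (98 mm above the work surface when seated); z up. 6 mm below it (seated) is the top of a 20 mm steel barrel.
- lock_pin: loose steel lock pin, about 90 g, upright in its parking block. Origin: centre of its tip, z towards the handle. Shank 10 mm diameter, 34 mm long, tip chamfered; collar 26 mm diameter from 34 to 38; round handle 18 mm diameter from 38 to 76 mm. Fully home the collar's underside lies on the ear. Parked, the collar lies on the block, tip 6 mm above the work surface.
- spare_pin: loose steel pin to leave alone, in the other parking block: shank 16 mm (too thick for the hole), handle a cross bar 56 x 14 x 14 mm (a T), top 64 mm above the tip. Origin: centre of its tip, z up.
- park_lock: fixed aluminium parking block 56 x 56 x 40 mm high with a through hole of 12 mm that holds the lock pin. Origin: centre of the underside.
- park_spare: fixed aluminium parking block 56 x 56 x 40 mm high that holds the T-handled pin. Origin: centre of the underside.
- dish: clear round glass dish, 60 diameter x 14 high (mm); loose, leave alone. Origin: centre of its underside
- objective: brass microscope objective standing on end, 34 diameter x 50 high (mm); loose, leave alone. Origin: centre of its underside
- screwdriver: screwdriver lying flat, 170 long (mm); loose, leave alone. Origin: within the tool, it lies along its x
- slide_box: grey plastic slide box, 90 x 35 x 30 high (mm); loose, leave alone. Origin: centre of its underside
- post: plain steel post standing, 25 diameter x 75 high (mm); loose, leave alone. Origin: centre of its underside
- clamp: aluminium channel clamp block, 40 x 50 x 30 high (mm); loose, leave alone. Origin: centre of its underside
Mind the look-alikes: they are no part of the job. Leave any orange or red look-alike of the park_spare alone.

How it is judged:
On the way, in this order (a step that is already met when the one before it is completed fails the run):
1. the lock pin is fully home in the free ear's hole and let go, the plunger still seated (horizontal distance between lock_pin and lock_hole below 0.004 m and angle between lock_pin's own z axis and vertical below 0.1 rad and z of lock_pin in the frame of lock_hole below -0.0315 m and contact force between the fingers and lock_pin below 0.1 N and value of joint plunger below 0.004 m), for 0.2 s.
2. the gripper has pulled the plunger fully back (value of joint plunger above 0.014 m and contact force between the fingers and pull_knob above 2 N), for 0.2 s.
At the end, for the whole second after the job is handed in: The lock pin is fully home (tip within 4 mm of the hole's axis, within 0.1 rad of upright, collar within 2.5 mm of the ear) and let go, the plunger is held by the fingers at more than 14 mm of its 18 mm travel, the T-handled pin is still in its block and no other loose thing has moved by 30 mm (all of step 2 and horizontal distance between lock_pin and lock_hole below 0.004 m and angle between lock_pin's own z axis and vertical below 0.1 rad and z of lock_pin in the frame of lock_hole below -0.0315 m and contact force between the fingers and lock_pin below 0.1 N and linear speed of lock_pin below 0.02 m/s and horizontal distance between spare_pin and park_spare below 0.01 m and distance of each of dish, objective, screwdriver, slide_box, post, clamp from where it was at the start of the episode below 0.03 m); the arm keeps its last pose, push and grip.
It fails at once if the plunger is drawn by more than 6 mm while the lock pin is not fully home (value of joint plunger above 0.006 m and not (horizontal distance between lock_pin and lock_hole below 0.004 m and angle between lock_pin's own z axis and vertical below 0.1 rad and z of lock_pin in the frame of lock_hole below -0.0315 m)).
It fails at once if the T-handled pin is lifted or pushed over by more than 20 mm (distance of spare_pin from where it was at the start of the episode above 0.02 m).
It fails at once if another loose thing is moved by more than 30 mm (distance of any of dish, objective, screwdriver, slide_box, post, clamp from where it was at the start of the episode above 0.03 m).
It fails at once if a standing thing is knocked over (angle between any of post, objective's own z axis and vertical above 0.7 rad).
It also fails if it takes over 58 s, if anything falls off the work surface, if the arm or the gripper's body presses on something with over 40 N, if the wrist force passes 120 N, or if a joint passes its speed limit or range.

## Robot

A 6-joint arm with a two-finger parallel gripper is mounted at the origin on the work surface. World frame = base frame: x ahead of the robot, y to its left, z up, the work surface at z = 0. Lengths are in m, angles in rad, forces in N, time in s.
With the tool pointing down it reaches from about 0.225 to 0.875 m from the base axis. Payload 3.4 kg.
Tool frame: the origin (TCP) lies midway between the tips of the shut fingers; the grasp point (between the pads) lies 19 mm behind it (manip.grasp_offset is the distance from the TCP to the grasp point, in m); x points along the fingers, y is the direction in which the jaws open and shut, and the axes are right-handed (so a half turn about x gives the same grasp; the last joint's range is limited). The gripper opens to 85 mm and grips with 20 to 120 N. Pads are 22 mm wide; open, the fingers measure 114 mm over their backs; the gripper's body (76 mm by 85 mm) begins 54 mm behind the grasp point. The pads swing forward as they close: fully open they stand 13 mm farther back than shut.
Start: joints at [1.211, 0.276, 1.505, -0, 1.361, -0.121], TCP at [0.136, 0.559, 0.231] pointing down, gripper open.
Joint ranges: [-2.89, 2.89], [-0.75, 2.08], [0.22, 2.7], [-1.18, 4.32], [0.11, 2.71], [-2.7, 2.7]. Speed limits (rad/s): [2.57, 2.57, 3.14, 3.14, 3.14, 3.14].

## Interface

Orientations are given as a unit quaternion [w, x, y, z].
In Python, from rig import manip gives the robot as it stands.
- The arm moves only by the shell command python3 -m creep 'ROWS' [OPENING] [FORCE]. ROWS is a JSON object of lists of equal length, an entry for each row: "delta_pos": the shift along the tool's x, y, z in cm, a list of three; "dr": the turn, a rotation vector about the tool's x, y, z in rad, a list of three. In form: {"delta_pos": [[dx, dy, dz], ...], "dr": [[rx, ry, rz], ...]}. A call has 1 to 10 rows; each row is the pose to reach, as a shift and turn from the pose commanded when the call began, along the tool's axes at that moment; what a row does not reach only later rows make up. A row lasts 1/10 s, in which the tool goes at most 50 mm and 8.59 degrees, less where a joint would pass 70% of its speed; a pose out of reach is approached as far as the arm can. A call with a gripper value outside its range is refused whole. OPENING is the opening, from -1 (shut) to 1 (fully open), set as the call begins (- or left out, the last holds). The fingers move at their own pace and stop on an object; FORCE is the grip in N (left out, the last holds). Time passes only in rows, so rows that repeat a pose let the fingers close. It gives the time, the measured TCP pose, the force and the opening at its end, in the units of the state.
- manip.get_state(): the state, without advancing time (a new reading comes with each control period).
- manip.get_image(name): name is "scene" or "top"; returns a dict with "pixels" (400x640x3 uint8, blue, green, red), "depth" (400x640 float32, m along the optical axis (not along the pixel's ray), 0 where there is no reading), "intrinsics" (3x3 intrinsics, pixels), "k1" (the pictures are not rectified: a ray, as slopes to the right and down, at radius r is drawn at 1 + k1 r^2 times it, then the intrinsics apply), "rvec" (rotation vector, rad) and "tvec" (3), from world to camera coordinates, as OpenCV has them. Camera axes: x right, y down, z forward; pixel columns grow to the right and rows downward; lengths in m; the calibration is good to about 2 mm. A picture is of the moment at which its call begins.
- manip.sign_off(): hands the job in, once; it reports no verdict.
The state is a dict: "clock": time; "qpos": joint angles; "qd": joint speeds; "effort": joint torques, N m; "position": TCP position; "ee_rot": TCP orientation; "contact_force": force on the tool from outside, world axes, zero at the start; "moment": the same for the moment, N m; "width": finger opening in m.
Only numpy, scipy, OpenCV 4.12 (cv2) and the standard library are available. Lean on these libraries where they do the work, as an engineer would, in place of code of your own. Each camera call takes 0.05 s, during which the arm holds its last target. There are 200 camera calls.

## Working session

There is one attempt and no reset: what is moved stays moved. The work goes in short steps, Python scripts to look and compute and a shell command to move; the robot and the scene stay as the last step left them, time stands still between calls to the robot, and variables do not carry over. Pictures are saved under pics/ and viewed, about 8 in all and at most 12, crops included, and the job is handed in when it is done.

```bash
mkdir -p pics; cat > h.py <<'E'
import numpy as np, cv2
from rig import manip
def grab(n):
    d=manip.get_image(n); R=cv2.Rodrigues(np.array(d["rvec"],float))[0]; d["R"]=R; d["t"]=np.array(d["tvec"],float).ravel(); d["K"]=np.array(d["intrinsics"],float); d["c"]=-R.T@d["t"]; return d
def ray(d,u,v):
    p=cv2.undistortPoints(np.array([[[u,v]]],float),d["K"],np.array([d["k1"],0,0,0.]))[0,0]
    return d["R"].T@np.array([p[0],p[1],1.])
def onz(d,u,v,z):
    r=ray(d,u,v); return d["c"]+r*(z-d["c"][2])/r[2]
def cloud(d):
    h,w=d["depth"].shape; uv=np.mgrid[0:h,0:w][::-1].reshape(2,-1).T.astype(float)
    p=cv2.undistortPoints(uv[:,None],d["K"],np.array([d["k1"],0,0,0.]))[:,0]
    z=d["depth"].reshape(-1); P=np.c_[p*z[:,None],z]; P=(P-d["t"])@d["R"]; P[z==0]=np.nan
    return P.reshape(h,w,3)
E
python3 - <<'E'
from h import *
s=manip.get_state(); print({k:np.round(v,3).tolist() for k,v in s.items()})
for n in("scene","top"):
    d=grab(n); cv2.imwrite(f"pics/{n}0.png",d["pixels"]); np.savez(f"{n}0.npz",**d); print(n,d["c"],d["K"].tolist(),d["k1"])
E
```

```text
{'clock': 0.0, 'qpos': [1.211, 0.277, 1.506, 0.0, 1.361, -0.121], 'qd': [-0.0, -0.0, 0.0, -0.001, 0.0, -0.001], 'effort': [0.001, -41.677, -24.582, 0.0, 0.011, -0.0], 'position': [0.136, 0.558, 0.23], 'ee_rot': [0.702, 0.084, 0.702, -0.085], 'contact_force': [0.976, -0.467, 0.746], 'moment': [-0.038, -0.017, 0.013], 'width': 0.085}
scene [ 1.32134754 -0.23020435  0.83109759] [[399.8206143910681, 0.0, 321.4348896715919], [0.0, 399.8206143910681, 196.70369165424376], [0.0, 0.0, 1.0]] -0.060269082220980305
top [0.42744994 0.01533257 1.25471278] [[424.42132035536565, 0.0, 321.0640094423799], [0.0, 424.42132035536565, 201.91448634878546], [0.0, 0.0, 1.0]] -0.02068502506593921
```

View pics/top0.png

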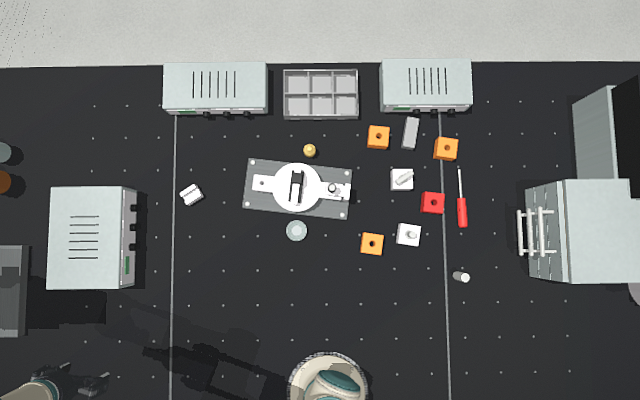

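View pics/scene0.png

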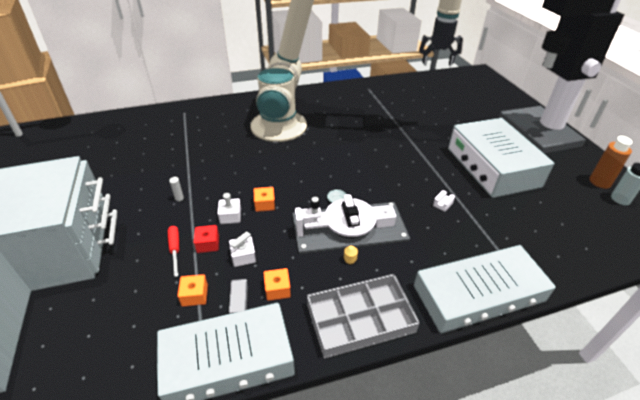

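The top view shows the platform at about (298,188), with the free-ear hole at (262,183) and the plunger on the right at about (332,189). The lock pin's block is at (409,235), the T-pin block at (402,179) and the post at (461,277). I'll measure from colour and depth, with one enlarged crop.

```bash
python3 - <<'E'
from h import *
d=dict(np.load("top0.npz")); d["k1"]=float(d["k1"])
s=dict(np.load("scene0.npz")); s["k1"]=float(s["k1"])
P=cloud(d); px=d["pixels"]
print("table z",np.nanmedian(P[300:330,420:440,2]))
def stat(n,u0,u1,v0,v1,zl,zh,P=P):
    Q=P[v0:v1,u0:u1]; m=(Q[...,2]>zl)&(Q[...,2]<zh); q=Q[m]
    if len(q)<3: print(n,"few");return
    c=cv2.minAreaRect((q[:,:2]*1000).astype(np.float32)); print(n,len(q),"rect mm",np.round(c[0],1),np.round(c[1],1),round(c[2],1),"z",np.round(np.median(q[:,2]),4), "mean",np.round(q[:,:2].mean(0)*1000,1))
stat("park_lock top",390,428,218,252,.034,.043)
stat("pin handle",390,428,218,252,.065,.095)
stat("platform plate",235,360,150,225,.008,.016)
stat("ear free",244,280,165,205,.046,.054)
stat("knob",318,352,172,205,.108,.14)
stat("bracket",318,360,172,205,.07,.084)
stat("probe",280,318,160,212,.085,.1)
S=cloud(s)
stat("S pin",210,245,185,225,.065,.095,S); stat("S knob",300,330,190,215,.105,.14,S); stat("S lock block",210,245,190,225,.034,.043,S)
# dark hole in free ear
g=cv2.cvtColor(px,cv2.COLOR_BGR2GRAY)
# hole from plain ear
print(g[175:192,252:272])
a=cv2.resize(px[155:225,235:365],None,fx=6,fy=6,interpolation=cv2.INTER_CUBIC)[:, :780]
b=cv2.resize(px[215:255,385:435],None,fx=4,fy=4,interpolation=cv2.INTER_CUBIC)
o=np.zeros((600,780,3),np.uint8); o[:420]=a; o[430:590,:200]=b
e=cv2.resize(s["pixels"][180:230,285:405],None,fx=4,fy=4,interpolation=cv2.INTER_CUBIC)
o[430:600,220:700]=e[:170]
cv2.imwrite("pics/crop1.png",o)
E
```

```text
table z 0.0010941671247861379
park_lock top 233 rect mm [ 449.3 -236.7] [57.  56.2] 80.4 z 0.0404 mean [ 447.3 -237.9]
pin handle 41 rect mm [ 449.3 -237.3] [19.  13.9] 88.3 z 0.0821 mean [ 449.2 -235.7]
platform plate 2215 rect mm [591.2  79.4] [348.  221.2] 86.4 z 0.0131 mean [582.4  87.1]
ear free 406 rect mm [588.1 169.4] [75.  95.2] 90.0 z 0.0508 mean [596.1 163. ]
knob 67 rect mm [575.6 -17.3] [21.5 21.7] 88.4 z 0.1251 mean [575.3 -17.3]
bracket 210 rect mm [574.  -35.3] [65.5 42.9] 82.2 z 0.0794 mean [570.8 -43.1]
probe 126 rect mm [580.8  84.2] [29.7 86.8] 79.9 z 0.0952 mean [604.8  79.5]
S pin 49 rect mm [ 450.7 -238.9] [16.8 18.9] 87.4 z 0.0801 mean [ 453.2 -239.2]
S knob 84 rect mm [579.  -16.1] [21.1 23.8] 74.5 z 0.1216 mean [582.1 -17.4]
S lock block 236 rect mm [ 450.6 -238.9] [56.5 60.7] 80.5 z 0.0394 mean [ 455.8 -239.5]
[[141 177 251 255 255 255 255 255 255 255 255 249 229 232 222 188 164 166
  153 125]
 [133 203 255 255 255 255 255 255 255 255 255 255 255 255 255 255 255 255
  255 255]
 [135 212 255 255 255 255 255 255 255 255 255 255 255 255 255 255 255 255
  255 2
[... 494 characters left out ...]
 255 255
  255 255]
 [205 255 255 255 255 255 255 255 217 143 113 208 255 255 255 255 255 255
  255 255]
 [214 255 255 255 255 255 255 255 255 250 254 255 255 255 255 255 255 255
  255 255]
 [233 255 255 255 255 255 255 255 255 255 255 255 255 255 255 255 255 255
  255 255]
 [244 255 255 255 255 255 255 255 255 255 255 255 255 255 255 255 255 255
  255 255]
 [252 255 255 255 255 255 255 255 255 255 255 255 255 255 255 255 255 255
  255 255]
 [219 255 255 255 255 255 255 255 255 255 255 255 255 255 255 255 255 255
  255 255]
 [150 164 174 204 220 220 232 248 251 254 255 255 255 255 255 255 255 255
  255 255]
 [145 142 140 140 139 128 108 110 135 157 172 193 207 223 234 248 251 255
  255 255]]
```

View pics/crop1.png

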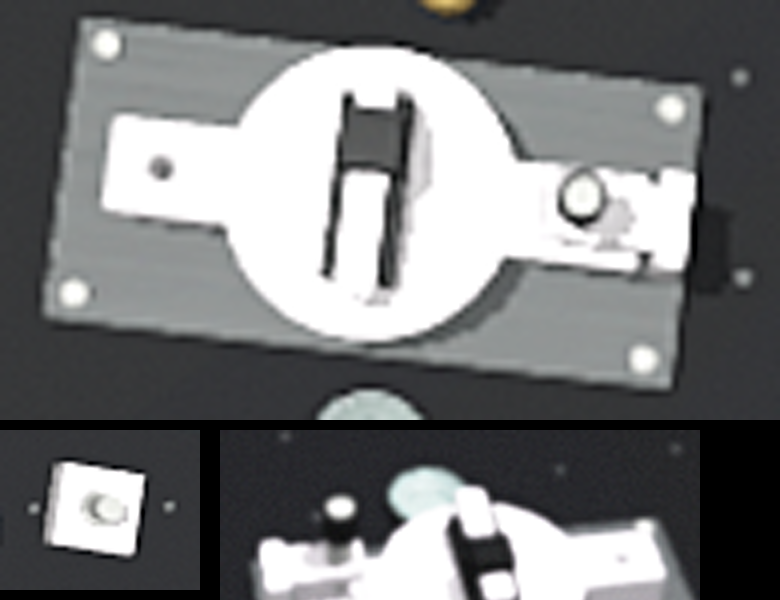

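The crop confirms the layout: the hole is at crop (160,168), about top-view pixel (261.8,183). The black knob is at crop (583,195), and the pin handle is upright in its block.

```bash
python3 - <<'E'
from h import *
from scipy.spatial.transform import Rotation as Ro
d=dict(np.load("top0.npz")); d["k1"]=float(d["k1"])
s=dict(np.load("scene0.npz")); s["k1"]=float(s["k1"])
g=cv2.cvtColor(d["pixels"],cv2.COLOR_BGR2GRAY).astype(float)
w=255-g[179:187,257:266]; v,u=np.mgrid[179:187,257:266]; uc=(w*u).sum()/w.sum(); vc=(w*v).sum()/w.sum()
print("hole px",uc,vc); hole=onz(d,uc,vc,.049)
print("hole",hole)
# scene hole
hs=onz(s,285+(622-220)/4,180+(558-430)/4,.05); print("hole scene",hs)
# corner screws of platform: 4 screws at plate top
sc=[onz(d,235+a/6,155+b/6,.014) for a,b in((106,44),(671,109),(73,293),(643,359))]
c=np.mean(sc,0); ax=(sc[0]+sc[2]-sc[1]-sc[3])[:2]; ax/=np.linalg.norm(ax); print("plat c",c,"yaxis",ax,"hole pred",c[:2]+.1*ax,"seat pred",c[:2]-.1*ax, "yaw deg",np.degrees(np.arctan2(-ax[0],ax[1])))
k=np.array([.577,-.0168]); print("knob-hole",np.linalg.norm(k-hole[:2]))
st=manip.get_state(); R=Ro.from_quat(st["ee_rot"],scalar_first=True); print(R.as_matrix().round(3))
print(R.inv().apply(np.array([.4495,-.2375,.25])-st["position"]))
E
```

```text
hole px 261.4290260980267 182.61298535964355
hole [0.59997394 0.18269754 0.049     ]
hole scene [0.60493819 0.18283642 0.05      ]
plat c [0.58658801 0.08225237 0.014     ] yaxis [0.12572516 0.99206511] hole pred [0.59916053 0.18145888] seat pred [ 0.57401549 -0.01695414] yaw deg -7.222634824296578
knob-hole 0.20081600989700393
[[-0.001  0.236  0.972]
 [-0.002  0.972 -0.236]
 [-1.    -0.002 -0.   ]]
[-0.01843937 -0.6990312   0.49292876]
```

```bash
python3 -m creep '{"delta_pos":[[0,-35,24.6],[0,-35,24.6],[0,-35,24.6],[0,-69.9,49.3],[0,-69.9,49.3],[0,-69.9,49.3],[0,-69.9,49.3],[0,-69.9,49.3],[0,-69.9,49.3],[0,-69.9,49.3]],"dr":[[0,0,0],[0,0,0],[0,0,0],[0,0,0],[0,0,0],[0,0,0],[0,0,0],[0,0,0],[0,0,0],[0,0,0]]}' 1 40
cat > st.py <<'E'
from h import *
import sys
from scipy.spatial.transform import Rotation as Ro
st=manip.get_state(); R=Ro.from_quat(st["ee_rot"],scalar_first=True)
print("t",st["clock"],"pos",np.round(st["position"],4),"F",np.round(st["contact_force"],1),"w",round(st["width"],4),"q",np.round(st["qpos"],2)); print(R.as_matrix().round(3))
if len(sys.argv)>3: print("delta cm",(R.inv().apply(np.array(list(map(float,sys.argv[1:4])))-st["position"])*100).round(2))
E
python3 st.py .4495 -.2375 .15
```

```text
clock: 1.1
position: [0.3192, 0.0917, 0.2313]
ee_rot: [0.702, 0.084, 0.702, -0.084]
contact_force: [0.1, 0.2, 0.2]
width: 0.0856
t 1.1 pos [0.3192 0.0917 0.2313] F [0.1 0.2 0.2] w 0.0856 q [ 0.07 -0.11  1.94  0.    1.31 -1.26]
[[ 0.001  0.236  0.972]
 [ 0.     0.972 -0.236]
 [-1.     0.001  0.001]]
delta cm [  8.13 -28.91  20.43]
```

```bash
python3 -m creep '{"delta_pos":[[0,-28.9,20.4],[0,-28.9,20.4],[0,-28.9,20.4],[4,-28.9,20.4],[4,-28.9,20.4],[8.1,-28.9,20.4],[8.1,-28.9,20.4],[8.1,-28.9,20.4],[8.1,-28.9,20.4],[8.1,-28.9,20.4]],"dr":[[0,0,0],[0,0,0],[0,0,0],[0,0,0],[0,0,0],[0,0,0],[0,0,0],[0,0,0],[0,0,0],[0,0,0]]}'
python3 st.py .4495 -.2375 .050
```

```text
clock: 2.1
position: [0.4485, -0.235, 0.1497]
ee_rot: [0.701, 0.085, 0.703, -0.084]
contact_force: [0.0, 0.5, -0.0]
width: 0.0854
t 2.1 pos [ 0.4485 -0.235   0.1497] F [ 0.   0.5 -0. ] w 0.0854 q [-0.62  0.24  1.78  0.    1.13 -1.95]
[[-0.002  0.237  0.971]
 [ 0.002  0.971 -0.237]
 [-1.     0.001 -0.002]]
delta cm [ 9.97 -0.23  0.18]
```

```bash
python3 -m creep '{"delta_pos":[[4,-0.2,0.2],[8,-0.2,0.2],[10,-0.2,0.2],[10.2,-0.2,0.2],[10.2,-0.2,0.2]],"dr":[[0,0,0],[0,0,0],[0,0,0],[0,0,0],[0,0,0]]}'
python3 -m creep '{"delta_pos":[[0,0,0],[0,0,0],[0,0,0],[0,0,0],[0,0,0],[0,0,0],[0,0,0],[0,0,0],[0,0,0],[0,0,0]],"dr":[[0,0,0],[0,0,0],[0,0,0],[0,0,0],[0,0,0],[0,0,0],[0,0,0],[0,0,0],[0,0,0],[0,0,0]]}' -1 50
python3 st.py
```

```text
clock: 2.6
position: [0.4508, -0.2371, 0.0492]
ee_rot: [0.702, 0.084, 0.702, -0.084]
contact_force: [0.7, -0.2, 0.3]
width: 0.0854
clock: 3.6
position: [0.4508, -0.2386, 0.0489]
ee_rot: [0.702, 0.084, 0.702, -0.085]
contact_force: [-1.4, -1.0, 6.3]
width: 0.0168
t 3.6 pos [ 0.4508 -0.2386  0.0489] F [-1.4 -1.   6.3] w 0.0168 q [-0.62  0.35  1.91 -0.    0.88 -1.95]
[[ 0.001  0.236  0.972]
 [-0.001  0.972 -0.236]
 [-1.    -0.001  0.001]]
```

```bash
python3 -m creep '{"delta_pos":[[-1,0,0],[-2,0,0],[-3,0,0],[-4,0,0],[-6,0,0],[-9,0,0],[-12,0,0],[-15,0,0],[-15,0,0],[-15,0,0]],"dr":[[0,0,0],[0,0,0],[0,0,0],[0,0,0],[0,0,0],[0,0,0],[0,0,0],[0,0,0],[0,0,0],[0,0,0]]}'
python3 - <<'E'
from h import *
ims=[]
for n,(u,v) in(("top",(408,232)),("scene",(228,190))):
    d=grab(n); np.savez(n+"1.npz",**d); ims.append(cv2.resize(d["pixels"][v-50:v+50,u-65:u+65],None,fx=3,fy=3,interpolation=cv2.INTER_CUBIC))
cv2.imwrite("pics/lift.png",np.hstack(ims))
E
python3 st.py .60 .182 .1989
```

```text
clock: 4.6
position: [0.4506, -0.2373, 0.1992]
ee_rot: [0.703, 0.084, 0.702, -0.084]
contact_force: [-0.3, -0.4, -1.5]
width: 0.0168
t 4.7 pos [ 0.4497 -0.2369  0.1974] F [ 0.  -0.  -0.5] w 0.0169 q [-0.62  0.2   1.7   0.    1.25 -1.95]
[[-0.002  0.237  0.972]
 [ 0.002  0.972 -0.236]
 [-1.     0.002 -0.002]]
delta cm [-0.09 44.26  4.7 ]
```

View pics/lift.png

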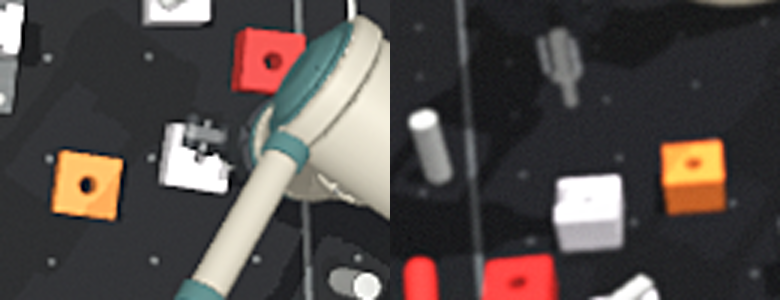

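The pin is in the fingers, with its shank at lift-crop (568,95), and the block is empty. I'll carry it over the hole.

```bash
python3 -m creep '{"delta_pos":[[0,2,0.2],[0,6,0.7],[0,11,1.2],[0,16,1.7],[0,21,2.2],[0,26,2.8],[0,31,3.3],[0,36,3.8],[0,40,4.3],[0,42,4.5]],"dr":[[0,0,0],[0,0,0],[0,0,0],[0,0,0],[0,0,0],[0,0,0],[0,0,0],[0,0,0],[0,0,0],[0,0,0]]}'
python3 -m creep '{"delta_pos":[[0,1.5,0.15],[0,2.1,0.2],[0,2.1,0.2],[0,2.1,0.2],[0,2.1,0.2]],"dr":[[0,0,0],[0,0,0],[0,0,0],[0,0,0],[0,0,0]]}'
python3 st.py .60 .182 .12
```

```text
clock: 5.7
position: [0.5935, 0.1631, 0.1963]
ee_rot: [0.701, 0.083, 0.703, -0.083]
contact_force: [0.3, -0.8, -0.8]
width: 0.0166
clock: 6.2
position: [0.6003, 0.1779, 0.1985]
ee_rot: [0.702, 0.085, 0.702, -0.085]
contact_force: [-0.9, -0.4, -0.0]
width: 0.0166
t 6.2 pos [0.6003 0.1779 0.1985] F [-0.9 -0.4 -0. ] w 0.0166 q [ 0.18  0.37  1.44 -0.    1.33 -1.15]
[[-0.     0.238  0.971]
 [-0.     0.971 -0.238]
 [-1.    -0.    -0.   ]]
delta cm [ 7.85  0.39 -0.13]
```

```bash
python3 -m creep '{"delta_pos":[[2,0.4,-0.1],[4,0.4,-0.1],[6,0.4,-0.1],[8,0.4,-0.1],[8.6,0.4,-0.1],[8.6,0.4,-0.1],[8.6,0.4,-0.1]],"dr":[[0,0,0],[0,0,0],[0,0,0],[0,0,0],[0,0,0],[0,0,0],[0,0,0]]}'
python3 - <<'E'
from h import *
ims=[]
for n,(u,v) in(("top",(265,185)),("scene",(385,205))):
    d=grab(n); np.savez(n+"2.npz",**d); ims.append(cv2.resize(d["pixels"][v-40:v+40,u-32:u+32],None,fx=6,fy=6,interpolation=cv2.INTER_CUBIC))
cv2.imwrite("pics/hover.png",np.hstack(ims))
E
python3 st.py .60 .182 .11
```

```text
clock: 6.9
position: [0.6013, 0.1832, 0.1133]
ee_rot: [0.703, 0.085, 0.701, -0.084]
contact_force: [0.8, 0.5, -0.4]
width: 0.0169
t 7.0 pos [0.6014 0.1835 0.1137] F [-0.1 -0.5 -0.8] w 0.0168 q [ 0.19  0.44  1.56  0.    1.14 -1.15]
[[ 0.003  0.237  0.972]
 [ 0.001  0.972 -0.237]
 [-1.     0.001  0.002]]
delta cm [ 0.37 -0.18 -0.11]
```

View pics/hover.png

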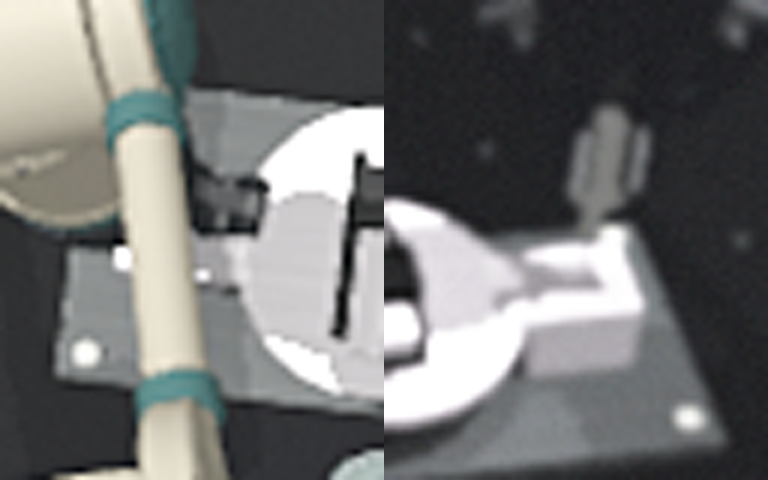

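```bash
cat > pj.py <<'E'
from h import *
def proj(d,p):
    return cv2.projectPoints(np.array([p],float),d["rvec"],d["tvec"],d["K"],np.array([float(d["k1"]),0,0,0]))[0].ravel()
E
python3 - <<'E'
from pj import *
d=dict(np.load("scene2.npz")); x,y,z=.6008,.1832,.1135
for h in(-.041,-.007,.033): print(h,(proj(d,(x,y,z+h))-[353,165])*6+[384,0])
print("hole",(proj(d,(.600,.1825,.05))-[353,165])*6+[384,0])
P=cloud(d); q=P[180:206,375:400].reshape(-1,3); q=q[(q[:,2]>.075)&(q[:,0]>.57)&(q[:,0]<.65)]
for z0 in np.arange(.075,.16,.008):
    k=q[(q[:,2]>z0)&(q[:,2]<z0+.008)]
    if len(k):print(round(z0,3),len(k),k.mean(0).round(4),k[:,1].min().round(4),k[:,1].max().round(4))
g=cv2.cvtColor(d["pixels"],cv2.COLOR_BGR2GRAY); print(g[190:206,380:398])
E
```

```text
-0.041 [582.18530598 241.07421333]
-0.007 [591.48351842 186.569767  ]
0.033 [602.8965936  119.46296138]
hole [574.18190352 275.06693765]
0.075 7 [0.6036 0.1823 0.0792] 0.1793 0.1867
0.083 7 [0.6036 0.1839 0.0864] 0.1793 0.1892
0.091 8 [0.6041 0.1832 0.094 ] 0.18 0.188
0.099 6 [0.6105 0.1802 0.1063] 0.1731 0.188
0.107 22 [0.6092 0.1831 0.1103] 0.1711 0.1937
0.115 27 [0.6105 0.1829 0.1194] 0.1674 0.2004
0.123 38 [0.6094 0.1816 0.1271] 0.1615 0.2027
0.131 42 [0.6092 0.1798 0.1354] 0.1619 0.2038
0.139 53 [0.6071 0.1825 0.1437] 0.1622 0.2034
0.147 35 [0.6076 0.1854 0.1509] 0.1617 0.2036
0.155 30 [0.6106 0.1758 0.1597] 0.1445 0.2008
[[ 35  37  37  40  71 111 122 111 118 127 127 125 108  77  87 118 110  65]
 [ 36  31  33  44  78 120 121 110 119 129 128 124 100  71  91 114  95  58]
 [ 38  31  34  46  88 121 125 107 116 128 128 121  94  73  96 111  82  46]
 [ 36  34  32  52  90 125 124 109 120 128 127 116  89  77 103 109  78  38]
 [ 35  32  37  58 100 122 116 111 120 128 126 112  80  78 108 110  75  41]
 [ 35  36  40  70 113 125 114 110 122 128 128 112  82  86 107 103  65  39]
 [ 37  33  46  74 113 123 112 115 126 129 128 117  91  85  94  83  54  42]
 [ 31  34  40  67 105 118 121 124 130 129 130 121  97  77  65  55  45  39]
 [ 34  35  38  54  81 106 120 128 130 131 127 117 100  66  44  38  35  40]
 [ 36  34  36  37  55  83 110 126 131 123 112  95  72  47  36  34  31  41]
 [ 35  37  30  34  40  71 105 125 125 104  75  56  41  34  32  30  38  36]
 [ 37  35  35  35  40  73 107 123 117  94  71  58  56  54  39  37  36  36]
 [ 42  43  45  50  59  89 117 125 131 141 157 157 135 107  76  45  30  36]
 [ 66  71  73  77  88 105 118 126 157 209 243 246 218 164 106  63  38  31]
 [ 98 101 104 110 114 121 125 133 171 229 251 255 243 184 127  80  45  36]
 [149 160 169 180 186 188 174 183 218 246 253 253 237 176 130 100  65  36]]
```

```bash
python3 - <<'E'
from pj import *
d=dict(np.load("scene0.npz")); g=cv2.cvtColor(d["pixels"],cv2.COLOR_BGR2GRAY).astype(float)
w=255-g[208:217,380:392]; print(w.astype(int)); print(proj(d,(.6,.1825,.05)))
print(np.mean([manip.get_state()["position"] for _ in range(5)],0))
E
python3 -m creep '{"delta_pos":[[0.5,-0.1,-0.1],[1.0,-0.1,-0.1],[1.5,-0.1,-0.1],[2.0,-0.1,-0.1],[2.3,-0.1,-0.1],[2.3,-0.1,-0.1],[2.3,-0.1,-0.1]],"dr":[[0,0,0],[0,0,0],[0,0,0],[0,0,0],[0,0,0],[0,0,0],[0,0,0]]}'
```

```text
[[ 0  0  0  0  0  0  0  0  0  0  0  0]
 [ 0  0  0  0  0  0  0  0  0  0  0  0]
 [ 0  0  0  0  2  2  1  0  0  0  0  0]
 [ 0  0  0  3 18 25 15  3  0  0  0  0]
 [ 0  0  0  3 24 46 27  5  0  0  0  0]
 [ 0  0  0  0  4 11  6  1  0  0  0  0]
 [ 0  0  0  0  0  0  0  0  0  0  0  0]
 [ 0  0  0  0  0  0  0  0  0  0  0  0]
 [ 0  0  0  0  0  0  0  0  0  0  0  0]]
[384.69698392 210.84448961]
[0.60144981 0.1835184  0.11370209]
clock: 7.7
position: [0.601, 0.1825, 0.0901]
ee_rot: [0.703, 0.084, 0.701, -0.084]
contact_force: [1.9, -1.1, 3.5]
width: 0.0168
```

```bash
python3 -m creep '{"delta_pos":[[0.2,0,0],[0.4,0,0],[0.6,0,0],[0.6,0,0],[0.6,0,0]],"dr":[[0,0,0],[0,0,0],[0,0,0],[0,0,0],[0,0,0]]}'
```

```text
clock: 8.2
position: [0.6011, 0.1819, 0.0832]
ee_rot: [0.703, 0.084, 0.701, -0.084]
contact_force: [4.6, -2.7, 1.0]
width: 0.0168
```

```bash
python3 -m creep '{"delta_pos":[[0,0,0.1],[0.3,-0.02,0.12],[0.6,-0.02,0.12],[0.9,-0.02,0.12],[1.2,-0.02,0.12],[1.2,-0.02,0.12],[1.2,-0.02,0.12]],"dr":[[0,0,0],[0,0,0],[0,0,0],[0,0,0],[0,0,0],[0,0,0],[0,0,0]]}'
```

```text
clock: 8.9
position: [0.6014, 0.1818, 0.0708]
ee_rot: [0.703, 0.084, 0.701, -0.084]
contact_force: [4.9, -4.8, 0.9]
width: 0.0164
```

```bash
python3 -m creep '{"delta_pos":[[0,-0.06,0.08],[0.3,-0.06,0.08],[0.6,-0.06,0.08],[0.9,-0.06,0.08],[1.15,-0.06,0.08],[1.15,-0.06,0.08],[1.15,-0.06,0.08]],"dr":[[0,0,0],[0,0,0],[0,0,0],[0,0,0],[0,0,0],[0,0,0],[0,0,0]]}'
```

```text
clock: 9.6
position: [0.6014, 0.1814, 0.0593]
ee_rot: [0.702, 0.084, 0.702, -0.084]
contact_force: [4.2, -2.9, 0.6]
width: 0.0167
```

Nearly seated, with no vertical reaction yet. I'll press a little further.

```bash
python3 -m creep '{"delta_pos":[[0.1,0,0.05],[0.2,0,0.05],[0.3,0,0.05],[0.3,0,0.05]],"dr":[[0,0,0],[0,0,0],[0,0,0],[0,0,0]]}'
```

```text
clock: 10.0
position: [0.6017, 0.1814, 0.0588]
ee_rot: [0.702, 0.084, 0.702, -0.084]
contact_force: [0.3, -3.9, 14.2]
width: 0.0167
```

```bash
python3 -m creep '{"delta_pos":[[-0.1,0,0],[-0.1,0,0],[-0.1,0,0],[-0.1,0,0],[-0.1,0,0],[-0.1,0,0],[-0.1,0,0]],"dr":[[0,0,0],[0,0,0],[0,0,0],[0,0,0],[0,0,0],[0,0,0],[0,0,0]]}' 0.5
python3 -m creep '{"delta_pos":[[-2,0,0],[-5,0,0],[-9,0,0],[-13,0,0],[-15,0,0],[-15,0,0],[-15,-4,0],[-15,-8,0],[-15,-8,0],[-15,-8,0]],"dr":[[0,0,0],[0,0,0],[0,0,0],[0,0,0],[0,0,0],[0,0,0],[0,0,0],[0,0,0],[0,0,0],[0,0,0]]}'
python3 - <<'E'
from pj import *
ims=[]
for n,(u,v) in(("top",(285,185)),("scene",(360,205))):
    d=grab(n); np.savez(n+"3.npz",**d); ims.append(cv2.resize(d["pixels"][v-40:v+40,u-50:u+50],None,fx=4,fy=4,interpolation=cv2.INTER_CUBIC))
    P=cloud(d); m=(abs(P[...,0]-.601)<.025)&(abs(P[...,1]-.182)<.025)&(P[...,2]>.07)&(P[...,2]<.13); q=P[m]
    print(n,len(q), q.max(0) if len(q) else "", np.median(q,0) if len(q) else "")
cv2.imwrite("pics/home.png",np.hstack(ims))
E
python3 st.py .576 -.0168 .21
```

```text
clock: 10.7
position: [0.6015, 0.1815, 0.0577]
ee_rot: [0.702, 0.084, 0.702, -0.084]
contact_force: [0.2, 0.3, 0.4]
width: 0.0642
clock: 11.7
position: [0.5819, 0.1031, 0.2066]
ee_rot: [0.701, 0.085, 0.703, -0.085]
contact_force: [0.3, 0.1, -0.0]
width: 0.0639
top 41 [0.60690774 0.18938393 0.09856068] [0.59806989 0.18053308 0.09336371]
scene 61 [0.61166446 0.19081354 0.09523406] [0.60591997 0.18023836 0.0861013 ]
t 11.8 pos [0.5825 0.1043 0.207 ] F [0.3 0.8 0.1] w 0.0643 q [ 0.06  0.32  1.51  0.    1.32 -1.27]
[[-0.001  0.236  0.972]
 [ 0.001  0.972 -0.236]
 [-1.     0.    -0.001]]
delta cm [ -0.31 -11.92   2.23]
```

View pics/home.png

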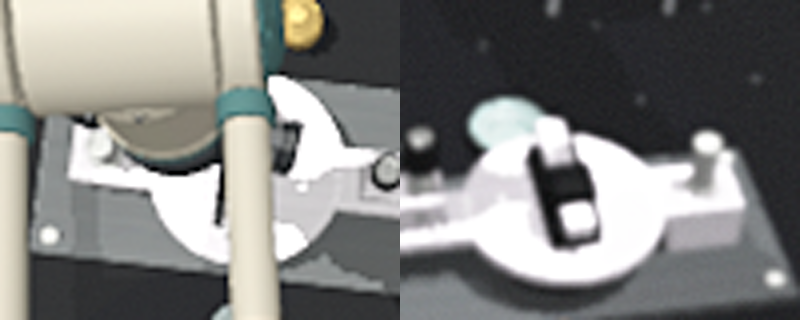

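The lock pin stands upright in the ear, with its handle at right-crop (707,160). The handle top measures z ≈ 0.093 against an expected 0.092, and the fingers are well clear. Next is the knob.

```bash
python3 -m creep '{"delta_pos":[[0,-4,0.8],[0,-8,1.6],[0,-11.9,2.25],[0,-11.9,2.25],[2.5,-11.9,2.25],[4.5,-11.9,2.25],[4.5,-11.9,2.25],[4.5,-11.9,2.25]],"dr":[[0,0,0],[0,0,0],[0,0,0],[0,0,0],[0,0,0],[0,0,0],[0,0,0],[0,0,0]]}' 0.5
python3 st.py .5765 -.017 .094
```

```text
clock: 12.6
position: [0.5766, -0.0161, 0.1626]
ee_rot: [0.702, 0.084, 0.702, -0.084]
contact_force: [-0.2, -0.9, 1.4]
width: 0.0639
t 12.6 pos [ 0.5766 -0.0161  0.1626] F [-0.2 -0.9  1.4] w 0.0639 q [-0.15  0.32  1.61  0.    1.21 -1.48]
[[-0.001  0.235  0.972]
 [ 0.001  0.972 -0.235]
 [-1.     0.    -0.001]]
delta cm [ 6.86 -0.1   0.01]
```

```bash
python3 -m creep '{"delta_pos":[[2,-0.1,0],[4,-0.1,0],[5.5,-0.1,0],[6.6,-0.1,0],[6.8,-0.1,0],[6.8,-0.1,0]],"dr":[[0,0,0],[0,0,0],[0,0,0],[0,0,0],[0,0,0],[0,0,0]]}'
python3 -m creep '{"delta_pos":[[0,0,0],[0,0,0],[0,0,0],[0,0,0],[0,0,0],[0,0,0],[0,0,0],[0,0,0]],"dr":[[0,0,0],[0,0,0],[0,0,0],[0,0,0],[0,0,0],[0,0,0],[0,0,0],[0,0,0]]}' -1 60
```

```text
clock: 13.2
position: [0.5767, -0.018, 0.0953]
ee_rot: [0.702, 0.084, 0.702, -0.084]
contact_force: [0.4, 0.1, -0.4]
width: 0.0639
clock: 14.0
position: [0.5768, -0.0177, 0.0958]
ee_rot: [0.703, 0.085, 0.701, -0.084]
contact_force: [-0.2, 3.1, 5.7]
width: 0.022
```

```bash
python3 -m creep '{"delta_pos":[[-0.3,0,0],[-0.6,0,0],[-0.9,0,0],[-1.2,0,0],[-1.5,0,0],[-1.75,0,0],[-1.75,0,0],[-1.75,0,0],[-1.75,0,0]],"dr":[[0,0,0],[0,0,0],[0,0,0],[0,0,0],[0,0,0],[0,0,0],[0,0,0],[0,0,0],[0,0,0]]}' -1 80
```

```text
clock: 14.9
position: [0.5767, -0.0177, 0.1104]
ee_rot: [0.702, 0.085, 0.702, -0.084]
contact_force: [6.0, 4.1, -12.9]
width: 0.0217
```

```bash
python3 -m creep '{"delta_pos":[[-0.15,0,0],[-0.3,0,0],[-0.4,0,0],[-0.4,0,0],[-0.4,0,0]],"dr":[[0,0,0],[0,0,0],[0,0,0],[0,0,0],[0,0,0]]}' -1 80
```

```text
clock: 15.4
position: [0.5767, -0.0177, 0.114]
ee_rot: [0.702, 0.085, 0.702, -0.084]
contact_force: [6.1, 2.5, -13.1]
width: 0.0219
```

```bash
python3 -m creep '{"delta_pos":[[-0.1,0,0],[-0.2,0,0],[-0.2,0,0],[-0.2,0,0]],"dr":[[0,0,0],[0,0,0],[0,0,0],[0,0,0]]}' -1 80
python3 - <<'E'
from pj import *
d=grab("scene"); cv2.imwrite("pics/end.png",cv2.resize(d["pixels"][150:240,270:410],None,fx=5,fy=5,interpolation=cv2.INTER_CUBIC))
P=cloud(d)
m=(abs(P[...,0]-.601)<.025)&(abs(P[...,1]-.182)<.025)&(P[...,2]>.07)&(P[...,2]<.13); print("pin",P[m].max(0),np.median(P[m],0))
E
python3 st.py
```

```text
clock: 15.8
position: [0.5766, -0.0177, 0.1141]
ee_rot: [0.701, 0.085, 0.703, -0.084]
contact_force: [9.0, 2.2, -23.4]
width: 0.0219
pin [0.61254559 0.19133412 0.094582  ] [0.6062908  0.17992318 0.08717063]
t 15.85 pos [ 0.5766 -0.0177  0.1141] F [  9.4   3.5 -23.9] w 0.0214 q [-0.15  0.37  1.68  0.    1.1  -1.48]
[[-0.001  0.237  0.971]
 [ 0.002  0.971 -0.237]
 [-1.     0.001 -0.002]]
```

View pics/end.png

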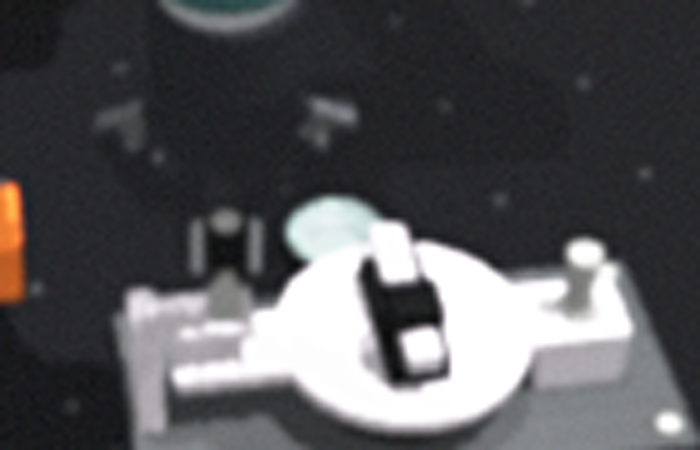

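The force rose from 13 to 24 N with no further motion, so the plunger is at its stop. The picture shows the knob held and raised at (227,240), and the lock pin home at (583,270). I'll relax slightly, confirm the hold and hand in.

```bash
python3 -m creep '{"delta_pos":[[0.1,0,0],[0.1,0,0],[0.1,0,0],[0.1,0,0],[0.1,0,0]],"dr":[[0,0,0],[0,0,0],[0,0,0],[0,0,0],[0,0,0]]}' -1 80
python3 -c "
from rig import manip
s=manip.get_state();print(s['position'],s['contact_force'],s['width'])
if s['contact_force'][2]<-8 and s['position'][2]>.112: print(manip.sign_off())"
```

```text
clock: 16.35
position: [0.5767, -0.0177, 0.1141]
ee_rot: [0.702, 0.085, 0.702, -0.084]
contact_force: [8.3, 2.6, -17.4]
width: 0.0219
[ 0.57665341 -0.0176852   0.11407577] [  8.25908542   2.56959313 -17.43077801] 0.02189079390612814
the job is handed in; nothing more can be done
None
```

I moved the lock pin into the free ear's hole and let go of it. I then pulled the plunger knob up to its stop and handed the job in at about 16.4 s, still holding it. The sign-off gives no verdict.

- **Lock pin:** Pressing it home gave a 14 N reaction when it seated. Afterwards its handle top measured about z = 0.093–0.095 m by camera, against an expected 0.092 m. It stood upright, with the gripper holding only the knob.
- **Plunger:** The gripper rose 18.3 mm after closing on the knob. A further 2 mm commanded pull raised the force from 13 N to 24 N with no motion, so it is at the stop. At hand-in it was held at a 17 N pull with an 80 N grip.
- **Disagreements:** While inserting the pin I felt side forces of up to about 7 N, which I corrected as it went in. The cameras and the arm disagreed by about 1–2 mm, which is within the stated calibration.
- **Not checked:** I did not measure the T-handled pin or the other loose things again at the end. The arm felt no unexpected contact on the way.

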